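# Restock a tilt-out bin from a scoop

## Robot

A 7-joint arm with a two-finger parallel gripper is mounted at the origin on the work surface. World frame = base frame: x ahead of the robot, y to its left, z up, the work surface at z = 0. Lengths are in mm, angles in rad, forces in N, time in s.
With the tool pointing down it reaches from about 350 to 900 mm from the base axis. Payload 19.9 kg.
Tool frame: the origin (TCP) lies on the centre line of the jaws, within the pads' length; the fingertips stand 8 mm ahead of it and the grasp point (between the pads) lies 11 mm behind it (r.nose_length is the distance from the TCP to the fingertips, in mm); z points along the fingers, y is the line along which they close (so a half turn about z gives the same grasp; the last joint's range is limited). The gripper opens to 94 mm and grips with 3 to 60 N. Pads are 16 mm wide; open, the fingers measure 119 mm over their backs; the gripper's body (75 mm by 177 mm) begins 78 mm behind the grasp point.
Start: joints at [1.196, 0.417, -0.01, 1.614, 0.005, 1.111, -0.053], TCP at [204.766, -590.483, 213.425] pointing down, gripper open.
Joint ranges: [-2.81, 2.81], [-0.39, 2.02], [-1.27, 1.25], [0.06, 2.57], [-1.19, 4.33], [0.19, 2], [-2.82, 2.82]. Speed limits (rad/s): [1.89, 1.89, 2.39, 2.39, 3.01, 3.01, 3.01].

## Interface

Orientations are given as a rotation vector (axis times angle).
In Python, from rig import r gives the robot as it stands. The module is installed in compiled form; this text tells all that it offers.
- The arm moves only by the shell command python3 -m crank 'ROWS' [FORCE]. ROWS is a JSON object of lists of equal length, an entry for each row: "delta_rot": the turn, a rotation vector about the tool's x, y, z in rad, a list of three; "xyz": the shift along the tool's x, y, z in mm, a list of three; "jaw": the opening in per cent of the stroke, from 0 (shut) to 100 (fully open). A call has 1 to 12 rows; each row is the pose to reach, as a shift and turn from the pose commanded when the call began, along the tool's axes at that moment; what a row does not reach only later rows make up. A row lasts 1/12 s, in which the tool goes at most 41.7 mm and 7.16 degrees, less where a joint would pass 70% of its speed; a pose out of reach is approached as far as the arm can. A call with a gripper value outside its range is refused whole. The fingers move at their own pace and stop on an object; FORCE is the grip in N (left out, the last holds). Time passes only in rows, so rows that repeat a pose let the fingers close. It gives the time, the measured TCP pose, the force, the opening and the grip force at its end, in the units of the state.
- r.observe(): the state, without advancing time (a new reading comes with each control period).
- r.get_image(name): name is "scene" or "side" or "wrist"; returns the picture (480x640x3 uint8, red, green, blue); there is no depth.
- r.camera_params(name): a dict with "fov_y" (degrees; the focal length in pixels is half the picture's height over the tangent of half this angle, whatever the lens; pixels are square), "cx", "cy" (the principal point, pixels), "R" (3x3) and "t" (3): a world point X has camera coordinates R X + t. Camera axes: x right, y down, z forward; pixel columns grow to the right and rows downward; lengths in mm; the calibration is good to about 2 mm. The wrist camera is an equidistant fisheye: a pixel r from the principal point sees the ray r / f radians off the axis. A picture is of the moment at which its call begins: read the wrist's pose just before it. camera_params takes no time and is no camera call; for the wrist camera it gives the pose at the moment of the call.
- r.job_done(): hands the job in; it is judged then, once.
The state is a dict: "time": time; "q": joint angles; "qvel": joint speeds; "joint_torque": joint torques, N m; "position": TCP position; "tool_rot": TCP orientation; "ft_force": force on the tool from outside, world axes, zero at the start; "ft_torque": the same for the moment, N m; "width": finger opening in mm; "grip_force": force on a finger pad.
Only numpy, scipy, OpenCV 4.12 (cv2) and the standard library are available. Lean on these libraries where they do the work, as an engineer would, in place of code of your own. Each camera call takes 0.05 s, during which the arm holds its last target. There are 200 camera calls.

## Task

Pull the front of the cabinet's wide tilt-out bin open to its stop, feeling for the stop so that the loose-standing cabinet is not dragged along. Then take the steel scoop by its handle and, with its lip held low over the opening, tip it so that all four aluminium tubes roll into the bin. Set the emptied scoop down level on the bench and let go, leaving the wide bin open at its stop, the narrow bin shut, and everything else on the bench undisturbed.

Things in the scene. Friction and masses are not known exactly. Their poses are not given: they have to be found in the camera images.
- cabinet: Grey tilt-out bin cabinet (all sizes in mm): 220 deep (x), 330 wide (y), 200 high, about 6 kg, standing loose on the bench (a pull of some 30 N tips or drags it). Origin: centre of its underside. Its front, at x = -110, looks along its own -x, roughly at the robot. Two bins side by side: a wide one (184, centred at y = +60) and a narrow one (104, at y = -100). Its flat top is clear.
- wide_bin (a joint): Tilt angle of the wide bin, rad: 0 shut, growing as the front's top edge tilts out towards the robot about the hinge along its bottom edge. May start slightly ajar. Stiff friction hinge (about 0.6 N m, 3 to 5 N at the bar): it stays where it is left. It comes up hard against a stop somewhere between 0.6 and 0.75 rad, to be felt.
- wide_hinge (a point): Middle of the wide bin's hinge line, 25 above the bench, in the plane of the cabinet's front. The frame turns with the bin: z up the front panel's outer face (top edge at z = 160), x inwards along the bin's floor (back wall 80 high at x = 125), y along the hinge. Inside width 176; panel 8 thick; stepped side walls. Opening turns it about its own -y.
- wide_bar (a point): Centre of the wide bin's pull bar: round steel, 12 in diameter, 120 long along the hinge, 45 outside the panel's face, 5 below its top edge (x = -45, z = 155 of the hinge frame); a bent-in leg at either end. Gap between bar and panel 39. When open, the panel leans over towards the bar: let go with fingers at about 40. A loose hook or pinch follows the arc best.
- narrow_bin (a joint): Tilt angle of the narrow bin, rad, 0 shut. It stays shut.
- mouth (a point): Fixed to the cabinet (same axes): centre of the opening that the wide bin offers at its stop, 50 in front of the cabinet's front plane, 155 above the bench. The opening runs from the tilted panel's top edge (about 100 in front of that plane, 150 above the bench) back to the cabinet's front, 176 wide.
- scoop_grip (a point): Centre of the scoop's handle: black bar, 14 x 14, 100 long along y, 110 above the underside. Sheet-steel scoop 155 long (x -75 to +80 from here), 106 wide, walls 50 high, about 0.6 kg full, mass centre about under the handle. x towards its open mouth, z up. Flat floor ending in a ramp rising 18 degrees to the lip: tubes start to roll out tipped some 20 degrees mouth down, all leave by 45.
- scoop_lip (a point): Middle of the scoop's open front lip (81 ahead of and 95 below the handle's centre, in the scoop's frame; same axes).
- tube0: One of four alike round aluminium door-handle tubes, 26 in diameter, 90 long (its y is the tube's axis), about 60 g; origin at its centre. They start side by side across the scoop's floor and roll easily.
- tube1: One of four alike round aluminium door-handle tubes, 26 in diameter, 90 long (its y is the tube's axis), about 60 g; origin at its centre. They start side by side across the scoop's floor and roll easily.
- tube2: One of four alike round aluminium door-handle tubes, 26 in diameter, 90 long (its y is the tube's axis), about 60 g; origin at its centre. They start side by side across the scoop's floor and roll easily.
- tube3: One of four alike round aluminium door-handle tubes, 26 in diameter, 90 long (its y is the tube's axis), about 60 g; origin at its centre. They start side by side across the scoop's floor and roll easily.
- tape: Bystander: roll of packing tape lying flat, 100 across, 48 high, origin under its centre. Not to be disturbed.
- carton: Bystander: closed cardboard carton 130 x 110 x 90, origin under its centre. Not to be disturbed.
- jar: Bystander: jar with steel cap, 70 across, 90 high, origin under its centre. Not to be disturbed.
- mug: Bystander: white mug, 80 across, 90 high, origin under its centre. Not to be disturbed.
- wrench: Bystander: steel wrench lying flat, 200 long, origin on the bench under its middle. Not to be disturbed.
- scanner: Bystander: black hand scanner lying flat, 150 long, 30 high, origin under its centre. Not to be disturbed.
Mind the look-alikes: they are no part of the job. What is shaped like the tube2 but brown or turquoise is not meant.

How it is judged:
By the outcome, as a careful person would: the job done as asked, in the order asked, and still so for the second after the job is handed in, with the robot touching nothing.
It also fails if it takes over 69 s, if anything falls off the work surface, if the arm or the gripper's body presses on something with over 40 N, if the wrist force passes 120 N, or if a joint passes its speed limit or range.

## Working session

There is one attempt and no reset: what is moved stays moved. The work goes in short steps, Python scripts to look and compute and a shell command to move; the robot and the scene stay as the last step left them, time stands still between calls to the robot, and variables do not carry over. Pictures are saved under pics/ and viewed, at most 10 in all, crops included, and the job is handed in when it is done.

```bash
mkdir -p pics; python3 - <<'E'
from rig import r
import cv2,numpy as np
s=r.observe();print({k:np.round(v,3) for k,v in s.items()})
for n in("scene","side"):
    cv2.imwrite(f"pics/{n}0.png",r.get_image(n)[:,:,::-1]);c=r.camera_params(n);print(n,c)
E
```

```text
{'time': np.float64(0.0), 'q': array([ 1.195,  0.418, -0.01 ,  1.614,  0.005,  1.111, -0.053]), 'qvel': array([ 0.002,  0.   ,  0.001, -0.   ,  0.001,  0.001, -0.001]), 'joint_torque': array([-0.0000e+00, -8.5126e+01,  6.4000e-01, -4.2600e+01, -4.9000e-02,
        1.9000e-02,  0.0000e+00]), 'position': array([ 204.653, -590.157,  212.817]), 'tool_rot': array([-3.097, -0.522,  0.   ]), 'ft_force': array([ 0.111, -0.393, -0.136]), 'ft_torque': array([ 0.014,  0.019, -0.05 ]), 'grip_force': np.float64(0.0), 'width': np.float64(94.004)}
scene {'fov_y': 46.07734519134982, 'cx': 324.050008565418, 'cy': 237.20462936129528, 'R': array([[-0.54720507,  0.83691666, -0.01170943],
       [ 0.5602317 ,  0.3558333 , -0.74801277],
       [-0.62185775, -0.41587638, -0.66358103]]), 't': array([ 303.96195594, -201.04555174, 1635.21522675])}
side {'fov_y': 55.8195505711635, 'cx': 315.41985921076196, 'cy': 236.07919110214235, 'R': array([[ 0.74856288, -0.66301403,  0.00812496],
       [-0.430852  , -0.49568608, -0.75409672],
       [ 0.50400413,  0.56098815, -0.65671312]]), 't': array([-384.07491116,  340.21412364, 1111.25048178])}
```

View pics/scene0.png

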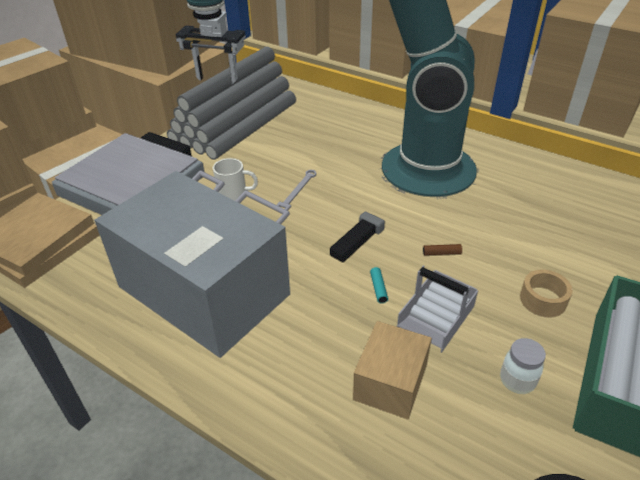

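View pics/side0.png

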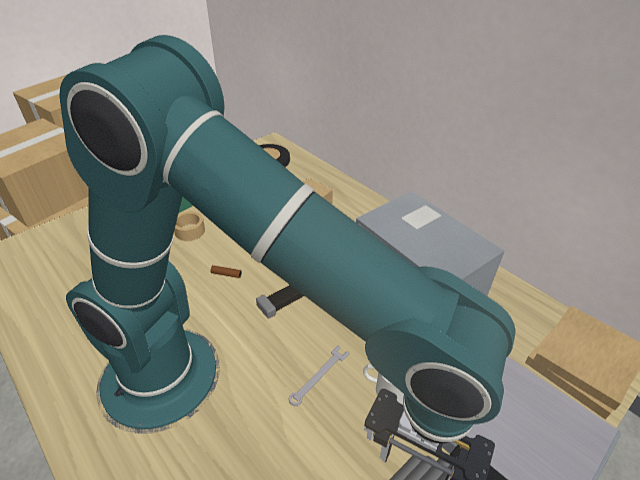

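The scene view shows the cabinet at about (195,260) with its pull bars at its upper right, the scoop with its handle from (422,272) to (466,290), and the mug, wrench and scanner between them. The arm hides most of the side view. I'll enlarge both areas.

```bash
python3 - <<'E'
import cv2
a=cv2.imread("pics/scene0.png")
cv2.imwrite("pics/c1.png",cv2.resize(a[150:350,90:310],None,fx=3,fy=3,interpolation=cv2.INTER_CUBIC)[:600])
cv2.imwrite("pics/c2.png",cv2.resize(a[255:355,390:490],None,fx=6,fy=6,interpolation=cv2.INTER_CUBIC))
E
```

```text
(no output)
```

View pics/c1.png

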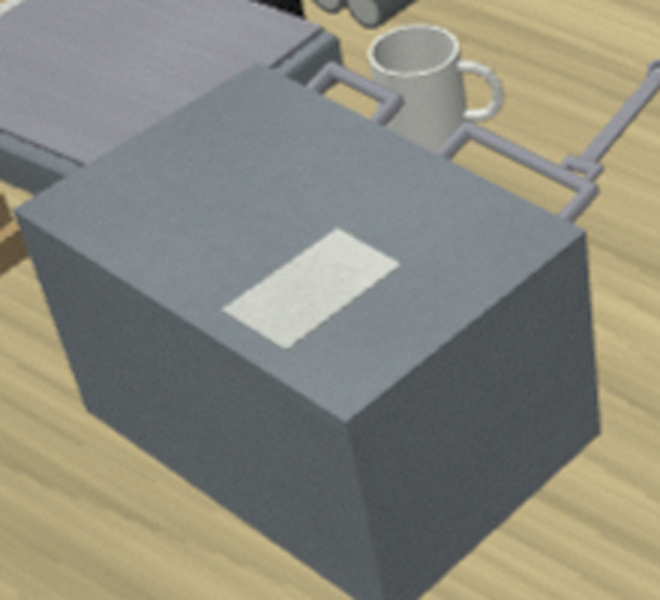

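View pics/c2.png

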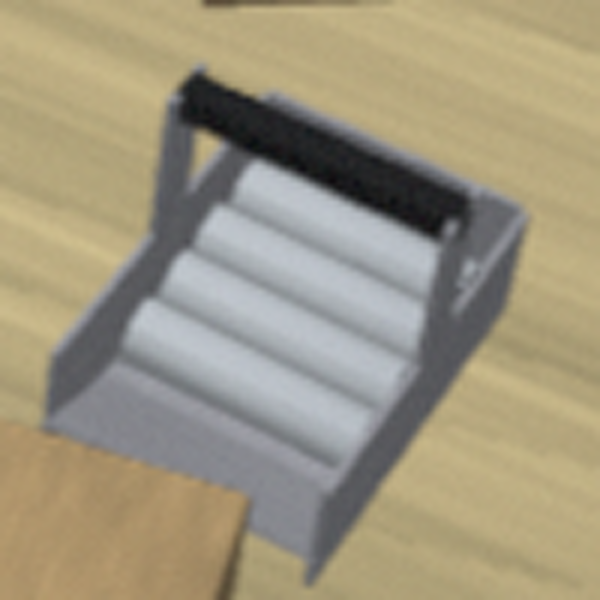

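c1 shows the cabinet's top corners at full-frame pixels of about (177,172), (285,228), (96,221) and (207,290), and the wide bar from (245,193) to (287,213). c2 shows the handle from (422,271) to (466,290) and the scoop mouth at lower left, with its near edge behind the carton.

```bash
cat > h.py <<'E'
from rig import r
import numpy as np, cv2
from scipy.spatial.transform import Rotation as Ro
def ray(c,u,v,z):
    f=240/np.tan(np.radians(c["fov_y"]/2)); R=np.array(c["R"]);t=np.array(c["t"])
    o=-R.T@t; d=R.T@np.array([(u-c["cx"])/f,(v-c["cy"])/f,1]); return o+d*(z-o[2])/d[2]
E
python3 - <<'E'
from h import *
c=r.camera_params("scene")
def p(n,u,v,z): x=ray(c,u,v,z);print(n,np.round(x,0));return x[:2]
k1=lambda x,y:((x+.5)/3-.5+90,(y+.5)/3-.5+150)
k2=lambda x,y:((x+.5)/6-.5+390,(y+.5)/6-.5+255)
A=p("FN",*k1(262,66),200);B=p("FW",*k1(585,233),200);C=p("RN",*k1(18,213),200);D=p("RW",*k1(350,420),200)
for a,b in((A,B),(C,D),(A,C),(B,D)): print(np.linalg.norm(b-a),np.degrees(np.arctan2(*(b-a)[::-1])))
b1=p("bar1",*k1(465,130),182);b2=p("bar2",*k1(592,188),182);print(np.linalg.norm(b1-b2))
h1=p("h1",*k2(195,95),113);h2=p("h2",*k2(455,212),113);print(np.linalg.norm(h1-h2),(h1+h2)/2,np.degrees(np.arctan2(*(h1-h2)[::-1])))
p("lipL",*k2(47,428),12);p("lipR",*k2(308,575),12);p("backR",*k2(525,212),50);p("backL",*k2(275,95),50)
p("mugrim",228,166,90);p("mugbase",228,193,0);p("wr1",312,174,3);p("wr2",282,208,3);p("scan1",335,252,20);p("scan2",380,222,20)
p("carton1",430,335,90);p("carton2",374,324,90);p("carton3",355,370,90);p("carton4",411,386,90)
p("jar",526,350,90);p("tape",546,285,48);p("tq",378,284,13);p("br",442,249,13)
E
```

```text
FN [ 595. -372.  200.]
FW [621. -49. 200.]
RN [ 813. -390.  200.]
RW [835. -66. 200.]
324.06602975093784 85.37492919556195
324.3583242352914 85.97248959117078
218.090500139484 -4.6508903537958455
214.70775023106822 -4.578004406810075
bar1 [ 558. -207.  182.]
bar2 [563. -87. 182.]
119.73030504398157
h1 [500. 207. 113.]
h2 [504. 303. 113.]
96.40364231439611 [502.18655356 255.14709355] -92.07711583755709
lipL [580. 200.  12.]
lipR [589. 303.  12.]
backR [430. 309.  50.]
backL [424. 210.  50.]
mugrim [ 399. -405.   90.]
mugbase [ 405. -415.    0.]
wr1 [ 210. -267.    3.]
wr2 [ 381. -247.    3.]
scan1 [466. -27.  20.]
scan2 [311.   9.  20.]
carton1 [627. 287.  90.]
carton2 [660. 185.  90.]
carton3 [771. 208.  90.]
carton4 [747. 307.  90.]
jar [563. 450.  90.]
tape [335. 428.  48.]
tq [497. 107.  13.]
br [312. 180.  13.]
```

Corner spacings (324 × 216), bar length (120) and handle length (96) match the given sizes. The cabinet's yaw is about -4.5°, the bar centre is at (560,-147), and the scoop handle is at (502,255) with a yaw of about -3°. Plan: hook the bar with shut fingers in the gap.

```bash
cat >> h.py <<'E'
def go(x,y,z,yaw,tilt=0):
    """delta (tool axes) to TCP x,y,z; tool y at yaw deg (mod 180), tool leaned: rotate about world axis perp to tool y"""
    s=r.observe(); R0=Ro.from_rotvec(s["tool_rot"]); best=None
    for a in (yaw,yaw+180):
        c=np.cos(np.radians(a));n=np.sin(np.radians(a)); Y=np.array([c,n,0]);Z=np.array([0,0,-1.]);X=np.cross(Y,Z)
        ax=np.array([-np.sin(np.radians(yaw)),np.cos(np.radians(yaw)),0])
        T=Ro.from_rotvec(ax*np.radians(tilt))*Ro.from_matrix(np.c_[X,Y,Z]); d=(R0.inv()*T).as_rotvec()
        if best is None or np.linalg.norm(d)<np.linalg.norm(best): best=d
    sh=R0.inv().apply(np.array([x,y,z])-s["position"])
    print("pos",np.round(s["position"],1),"xyz",np.round(sh,1),"rot",np.round(best,4),"rows>",np.linalg.norm(sh)/41.7,np.degrees(np.linalg.norm(best))/7.16)
    print("axes\n",np.round(R0.as_matrix(),3)," q",np.round(s["q"],2),"F",np.round(s["ft_force"],1))
E
python3 -c "
from h import *
go(586,-149,275,85.5)"
```

```text
pos [ 204.6 -590.2  212.9] xyz [ 504.9 -292.   -61.8] rot [-1.100e-03  3.000e-04  4.123e-01] rows> 14.06422969444009 3.299333645533313
axes
 [[ 0.945  0.328 -0.   ]
 [ 0.328 -0.945  0.001]
 [-0.    -0.001 -1.   ]]  q [ 1.2   0.42 -0.01  1.61  0.    1.11 -0.05] F [-0.2  0.4 -0.3]
```

```bash
python3 -m crank '{"xyz":[[0,0,-62],[0,0,-62],[505,-292,-62],[505,-292,-62],[505,-292,-62],[505,-292,-62],[505,-292,-62],[505,-292,-62],[505,-292,-62],[505,-292,-62],[505,-292,-62],[505,-292,-62]],"delta_rot":[[0,0,0],[0,0,0],[0,0,0.41],[0,0,0.41],[0,0,0.41],[0,0,0.41],[0,0,0.41],[0,0,0.41],[0,0,0.41],[0,0,0.41],[0,0,0.41],[0,0,0.41]],"jaw":[0,0,0,0,0,0,0,0,0,0,0,0]}' 10
python3 -c "
from h import *
go(586,-149,275,85.5)"
```

```text
time: 1.1
position: [472.4, -280.1, 275.4]
tool_rot: [3.139, -0.12, -0.0]
ft_force: [0.0, -0.6, 0.5]
width: 17.5
grip_force: 0.0
pos [ 472.4 -280.1  275.4] xyz [ 103.3 -139.4    0.4] rot [0.     0.0002 0.0023] rows> 4.1608218533875405 0.018243006344718246
axes
 [[ 0.997 -0.076 -0.   ]
 [-0.076 -0.997  0.   ]
 [-0.     0.    -1.   ]]  q [ 0.63  0.23 -0.18  1.72  0.04  1.19 -1.21] F [ 0.  -0.6  0.5]
```

```bash
python3 -m crank '{"xyz":[[80,-110,0],[80,-110,0],[80,-110,0],[80,-110,0],[80,-110,0],[80,-110,0]],"delta_rot":[[0,0,0],[0,0,0],[0,0,0],[0,0,0],[0,0,0],[0,0,0]],"jaw":[0,0,0,0,0,0]}'
python3 -c "
from h import *
cv2.imwrite('pics/w1.png',r.get_image('wrist')[:,:,::-1])
cv2.imwrite('pics/s1.png',r.get_image('side')[:,:,::-1])
go(586,-149,275,85.5)"
```

```text
time: 1.6
position: [559.6, -178.1, 275.0]
tool_rot: [-3.139, 0.118, 0.001]
ft_force: [-1.0, -0.5, 0.5]
width: 0.2
grip_force: 0.0
pos [ 559.  -179.6  275.3] xyz [ 24.5 -32.6   0.3] rot [0.0004 0.0006 0.0008] rows> 0.9790816125034759 0.008160981990797761
axes
 [[ 0.997 -0.078 -0.001]
 [-0.078 -0.997 -0.   ]
 [-0.001  0.    -1.   ]]  q [ 0.45  0.31 -0.24  1.63  0.08  1.21 -1.46] F [0.3 0.5 0.1]
```

View pics/w1.png

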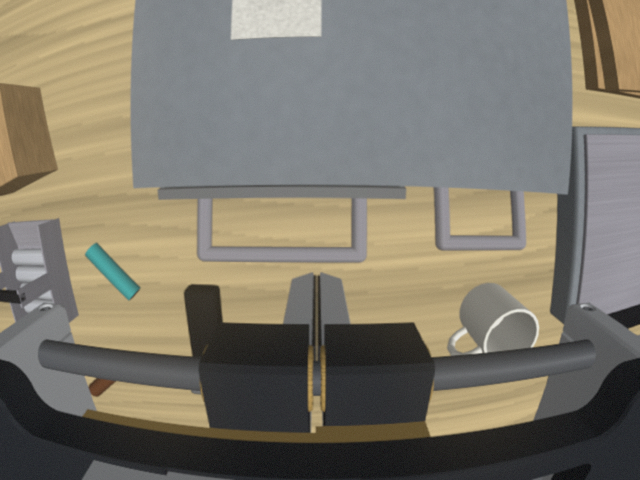

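The wrist view shows the wide bar along row 254 from x=203 to 362, and the ajar panel's top edge at rows 188–198. I'll check the bar position through the fisheye model.

```bash
cat >> h.py <<'E'
def fray(c,u,v,z):
    f=240/np.tan(np.radians(c["fov_y"]/2)); R=np.array(c["R"]);t=np.array(c["t"])
    d=np.array([u-c["cx"],v-c["cy"]]);rr=np.linalg.norm(d);th=rr/f
    k=R.T@np.r_[d/rr*np.sin(th),np.cos(th)];o=-R.T@t
    return o+k*(z-o[2])/k[2]
E
python3 -c "
from h import *
c=r.camera_params('wrist')
for u,v,z in((205,254,178),(361,254,178),(160,198,183),(404,196,183),(134,187,200),(571,192,200)): print(np.round(fray(c,u,v,z),1))
"
```

```text
[558.9 -94.4 178. ]
[ 549.9 -214.6  178. ]
[606.8 -66.  183. ]
[ 592.9 -247.9  183. ]
[618.8 -53.8 200. ]
[ 592.9 -386.2  200. ]
```

```bash
python3 -m crank '{"xyz":[[20,-29,0],[20,-29,0],[20,-29,40],[20,-29,70],[20,-29,90],[20,-29,100],[20,-29,107],[20,-29,107]],"delta_rot":[[0,0,0],[0,0,0],[0,0,0],[0,0,0],[0,0,0],[0,0,0],[0,0,0],[0,0,0]],"jaw":[0,0,0,0,0,0,0,0]}'
python3 -c "
from h import *
from rig import r
go(570,-152,168,85.5)"
```

```text
time: 2.37
position: [581.4, -151.7, 168.0]
tool_rot: [-3.139, 0.121, 0.001]
ft_force: [1.7, -0.9, -0.9]
width: 0.6
grip_force: 0.0
pos [ 581.4 -151.7  168. ] xyz [-11.4   1.2   0. ] rot [-0.0001  0.0009  0.0014] rows> 0.27433378470880926 0.013151734828686118
axes
 [[ 0.997 -0.077 -0.001]
 [-0.077 -0.997  0.   ]
 [-0.001 -0.    -1.   ]]  q [ 0.39  0.43 -0.25  1.71  0.12  1.01 -1.54] F [ 1.7 -0.9 -0.9]
```

```bash
python3 -m crank '{"xyz":[[-6,0,0],[-11,0,0],[-15,0,2],[-19,0,3],[-26,0,6],[-33,0,10],[-40,0,14],[-47,0,18],[-54,0,23],[-60,0,27],[-64,0,31],[-64,0,31]],"delta_rot":[[0,0,0],[0,0,0],[0,0,0],[0,0,0],[0,0,0],[0,0,0],[0,0,0],[0,0,0],[0,0,0],[0,0,0],[0,0,0],[0,0,0]],"jaw":[0,0,0,0,0,0,0,0,0,0,0,0]}'
```

```text
time: 3.37
position: [516.5, -146.0, 136.4]
tool_rot: [-3.139, 0.12, 0.003]
ft_force: [0.3, -0.2, 0.6]
width: 0.0
grip_force: 0.0
```

```bash
python3 -c "
from h import *
a=r.get_image('scene')[:,:,::-1];b=r.get_image('wrist')[:,:,::-1]
cv2.imwrite('pics/o1.png',np.hstack([cv2.resize(a[120:320,80:320],(480,400)),cv2.resize(b,(320,240)).copy() if 0 else cv2.copyMakeBorder(cv2.resize(b,(320,240)),0,160,0,0,0)]))"
```

```text
(no output)
```

View pics/o1.png

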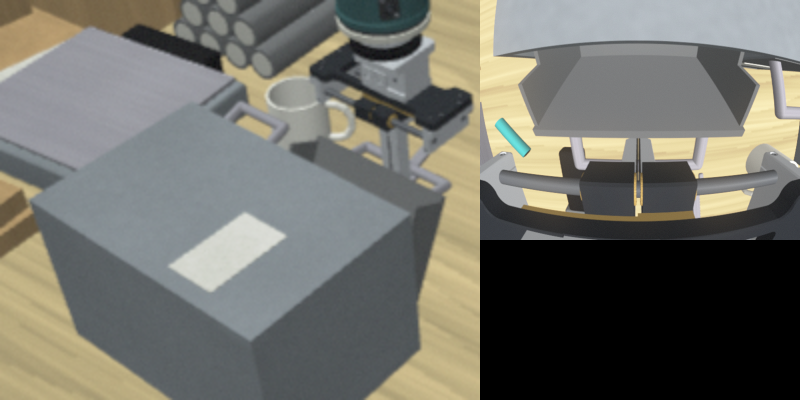

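The picture shows the wide bin well open, with the fingers behind its bar and the cabinet in place. Next I'll creep towards the stop.

```bash
z='[0,0,0]'; python3 -m crank '{"xyz":[[-3,0,3],[-6,0,6],[-9,0,8],[-12,0,11],[-14,0,13],[-16,0,15]],"delta_rot":[[0,0,0],[0,0,0],[0,0,0],[0,0,0],[0,0,0],[0,0,0]],"jaw":[0,0,0,0,0,0]}';
python3 -m crank '{"xyz":[[-1,0,1],[-2,0,2.3]],"delta_rot":[[0,0,0],[0,0,0]],"jaw":[0,0]}'
python3 -m crank '{"xyz":[[-1,0,1],[-2,0,2.3]],"delta_rot":[[0,0,0],[0,0,0]],"jaw":[0,0]}'
```

```text
time: 3.97
position: [503.0, -144.9, 122.4]
tool_rot: [3.139, -0.119, 0.004]
ft_force: [12.0, -0.8, -5.3]
width: 0.7
grip_force: 5.9
time: 4.13
position: [501.1, -144.7, 120.2]
tool_rot: [-3.139, 0.119, -0.004]
ft_force: [10.0, -1.4, -4.2]
width: 0.3
grip_force: 4.9
time: 4.3
position: [499.2, -144.6, 117.9]
tool_rot: [3.139, -0.119, 0.004]
ft_force: [9.9, -0.1, -3.6]
width: 0.6
grip_force: 5.0
```

```bash
python3 -m crank '{"xyz":[[-1,0,1.3],[-2,0,2.6]],"delta_rot":[[0,0,0],[0,0,0]],"jaw":[0,0]}'|grep -E "pos|ft"
python3 -m crank '{"xyz":[[-1,0,1.3]],"delta_rot":[[0,0,0]],"jaw":[0]}'|grep -E "pos|ft"
```

```text
position: [497.0, -144.5, 115.3]
ft_force: [8.9, -1.6, -2.0]
position: [496.0, -144.4, 114.0]
ft_force: [9.3, -1.1, -2.0]
```

```bash
python3 -m crank '{"xyz":[[-1,0,1.3]],"delta_rot":[[0,0,0]],"jaw":[0]}'|grep -E "pos|ft"
```

```text
position: [495.0, -144.3, 112.7]
ft_force: [8.4, -1.0, -1.9]
```

```bash
python3 -m crank '{"xyz":[[-1,0,1.3]],"delta_rot":[[0,0,0]],"jaw":[0]}'|grep -E "pos|ft"; python3 -m crank '{"xyz":[[-1,0,1.4]],"delta_rot":[[0,0,0]],"jaw":[0]}'|grep -E "pos|ft"
```

```text
position: [494.0, -144.2, 111.4]
ft_force: [9.0, 0.2, -2.9]
position: [493.0, -144.2, 110.0]
ft_force: [8.3, -1.1, -1.6]
```

```bash
python3 -m crank '{"xyz":[[-1,0,1.4]],"delta_rot":[[0,0,0]],"jaw":[0]}'|grep -E "pos|ft"; python3 -m crank '{"xyz":[[-1,0,1.4]],"delta_rot":[[0,0,0]],"jaw":[0]}'|grep -E "pos|ft"
```

```text
position: [492.2, -144.1, 108.8]
ft_force: [11.4, 0.3, 9.7]
position: [492.2, -144.2, 108.1]
ft_force: [13.0, -1.4, 11.3]
```

The stop is felt: at x=492 the tool no longer advances and the force jumps to about 17 N. I'll unhook it gently and lift straight out.

```bash
python3 -m crank '{"xyz":[[3,0,-1],[6,0,-1]],"delta_rot":[[0,0,0],[0,0,0]],"jaw":[0,0]}'|grep -E "pos|ft"
```

```text
position: [495.7, -144.4, 108.1]
ft_force: [-0.4, 0.5, -1.0]
```

```bash
python3 -m crank '{"xyz":[[0,0,-10],[0,0,-20]],"delta_rot":[[0,0,0],[0,0,0]],"jaw":[0,0]}'|grep -E "pos|ft"; python3 -m crank '{"xyz":[[0,0,-40],[0,0,-80],[0,0,-110],[0,0,-160],[0,0,-180],[0,0,-180]],"delta_rot":[[0,0,0],[0,0,0],[0,0,0],[0,0,0],[0,0,0],[0,0,0]],"jaw":[0,0,0,0,0,0]}'
python3 -c "
from h import *
a=r.get_image('scene')[:,:,::-1];b=r.get_image('wrist')[:,:,::-1]
cv2.imwrite('pics/o2.png',cv2.resize(a[120:320,80:320],(720,600)))
cv2.imwrite('pics/w2.png',b)
c=r.camera_params('scene')
go(502,255,320,-3)"
```

```text
position: [495.4, -144.2, 128.3]
ft_force: [0.6, 0.9, 0.9]
time: 5.8
position: [497.6, -144.7, 315.0]
tool_rot: [3.137, -0.12, 0.012]
ft_force: [0.2, -0.1, -0.7]
width: 0.9
grip_force: 0.0
pos [ 496.1 -144.5  309.8] xyz [ -24.5 -398.7  -10.5] rot [-1.1000e-03 -2.1000e-03  1.5469e+00] rows> 9.583642326375703 12.378576733541093
axes
 [[ 0.997 -0.076  0.002]
 [-0.076 -0.997 -0.001]
 [ 0.002  0.001 -1.   ]]  q [ 0.46  0.15 -0.27  1.75  0.04  1.25 -1.46] F [0.7 0.1 0.1]
```

View pics/w2.png

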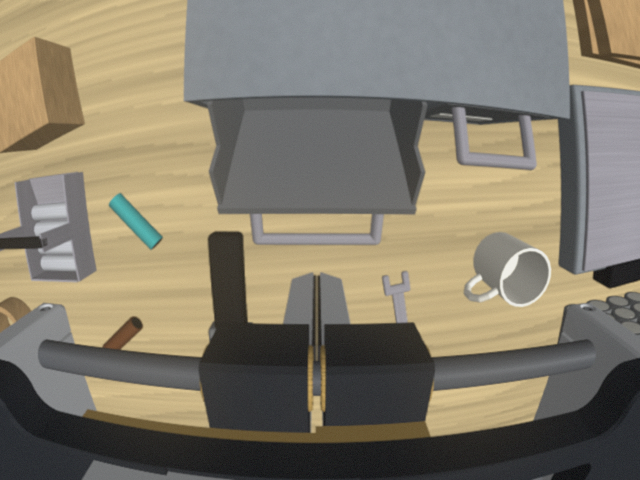

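The wrist view shows the wide bin open, with its panel edge at row 211 from x=218 to 416. The narrow bin is shut and the wrench and mug are untouched. Moving to the scoop.

```bash
python3 -c "
from h import *
c=r.camera_params('wrist')
for u,v,z in((187,100,200),(570,118,200),(218,211,150),(416,213,150)): print(np.round(fray(c,u,v,z),1))"
python3 -m crank '{"xyz":[[-24,-400,-10],[-24,-400,-10],[-24,-400,-10],[-24,-400,-10],[-24,-400,-10],[-24,-400,-10],[-24,-400,-10],[-24,-400,-10],[-24,-400,-10],[-24,-400,-10],[-24,-400,-10],[-24,-400,-10]],"delta_rot":[[0,0,-0.12],[0,0,-0.24],[0,0,-0.36],[0,0,-0.48],[0,0,-0.6],[0,0,-0.72],[0,0,-0.84],[0,0,-0.96],[0,0,-1.08],[0,0,-1.2],[0,0,-1.32],[0,0,-1.44]],"jaw":[0,0,10,30,50,60,60,60,60,60,60,60]}'
python3 -c "
from h import *
go(502,255,320,-3)"
```

```text
[616.9 -54.8 200. ]
[ 591.6 -378.   200. ]
[519.1 -56.7 150. ]
[ 503.4 -239.5  150. ]
time: 6.9
position: [501.4, 257.8, 317.1]
tool_rot: [-2.429, -1.991, 0.003]
ft_force: [0.7, 0.0, 0.1]
width: 56.1
grip_force: 0.0
pos [501.4 257.8 317.1] xyz [-2.7  1.1 -2.9] rot [-0.0026  0.0005 -0.1452] rows> 0.09904957419233815 1.162363640472356
axes
 [[ 0.196  0.981 -0.003]
 [ 0.981 -0.196 -0.   ]
 [-0.001 -0.003 -1.   ]]  q [ 0.04  0.29 -0.7   1.61  0.19  1.31 -0.89] F [0.7 0.  0.1]
```

```bash
python3 -m crank '{"xyz":[[-3,1,40],[-3,1,60],[-3,1,80],[-3,1,80],[-3,1,80]],"delta_rot":[[0,0,-0.12],[0,0,-0.145],[0,0,-0.145],[0,0,-0.145],[0,0,-0.145]],"jaw":[60,60,60,60,60]}'
python3 -c "
from h import *
cv2.imwrite('pics/w3.png',r.get_image('wrist')[:,:,::-1])
go(502,255,240,-3)"
```

```text
time: 7.32
position: [502.3, 252.7, 237.6]
tool_rot: [-2.288, -2.151, 0.004]
ft_force: [-0.4, 0.4, 0.6]
width: 56.5
grip_force: 0.0
pos [502.8 253.2 238.7] xyz [ 1.8 -0.9 -1.3] rot [-0.0006 -0.     -0.0096] rows> 0.05728741144114408 0.07732368661195956
axes
 [[ 0.062  0.998 -0.001]
 [ 0.998 -0.062  0.   ]
 [ 0.    -0.001 -1.   ]]  q [ 0.04  0.36 -0.71  1.72  0.25  1.15 -0.8 ] F [-0.  -0.   0.2]
```

View pics/w3.png

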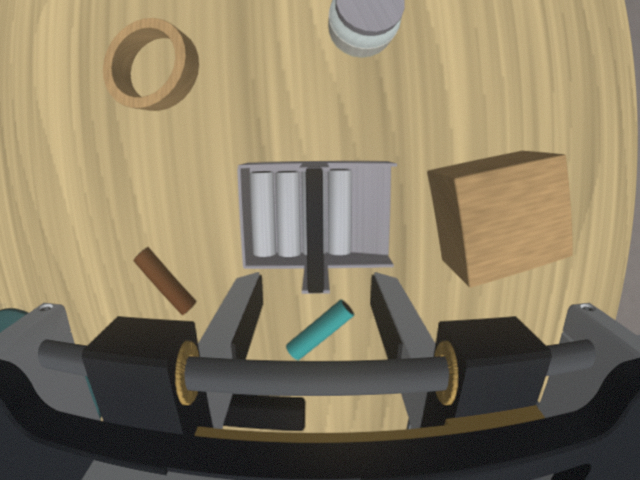

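The wrist view shows the black handle from (314,168) to (316,290), between the fingers. The carton, tape and jar are clear of it.

```bash
python3 -c "
from h import *
c=r.camera_params('wrist')
a=fray(c,314,168,117);b=fray(c,316,290,117);m=(a+b)/2
print(a,b,np.linalg.norm(a-b),m,np.degrees(np.arctan2(*(a-b)[1::-1])))
for u,v,z in((241,164,50),(242,268,50),(393,164,50),(393,267,50)): print(np.round(fray(c,u,v,z),1))
go((m[0]+502)/2,(m[1]+255)/2,101,-3)"
```

```text
[505.98153189 306.55145962 117.        ] [501.27167772 204.21575646 117.        ] 102.44402797514739 [503.6266048  255.38360804 117.        ] 87.36490328142588
[434.5 311.5  50. ]
[424.3 205.2  50. ]
[582.6 302.5  50. ]
[580.9 196.7  50. ]
pos [502.8 253.2 238.7] xyz [ 2.000e+00 -1.000e-01  1.377e+02] rot [-0.0006 -0.     -0.0096] rows> 3.302527535350802 0.07732368661195956
axes
 [[ 0.062  0.998 -0.001]
 [ 0.998 -0.062  0.   ]
 [ 0.    -0.001 -1.   ]]  q [ 0.04  0.36 -0.71  1.72  0.25  1.15 -0.8 ] F [-0.  -0.   0.2]
```

```bash
python3 -m crank '{"xyz":[[2,0,40],[2,0,80],[2,0,110],[2,0,130],[2,0,139],[2,0,139],[2,0,139],[2,0,139],[2,0,139],[2,0,139],[2,0,139],[2,0,139]],"delta_rot":[[0,0,-0.01],[0,0,-0.01],[0,0,-0.01],[0,0,-0.01],[0,0,-0.01],[0,0,-0.01],[0,0,-0.01],[0,0,-0.01],[0,0,-0.01],[0,0,-0.01],[0,0,-0.01],[0,0,-0.01]],"jaw":[60,60,60,60,60,30,10,0,0,0,0,0]}' 55
python3 -c "
from h import *
go(502,255,240,-3)"
```

```text
time: 8.37
position: [502.7, 255.2, 99.5]
tool_rot: [-2.278, -2.163, 0.001]
ft_force: [-6.2, -0.2, 7.0]
width: 13.5
grip_force: 55.3
pos [502.7 255.2  99.5] xyz [  -0.3   -0.7 -140.5] rot [-0.0005  0.      0.0005] rows> 3.368275108984691 0.005876661632446099
axes
 [[ 0.052  0.999 -0.001]
 [ 0.999 -0.052  0.   ]
 [-0.    -0.001 -1.   ]]  q [-0.03  0.53 -0.64  1.85  0.39  0.9  -0.9 ] F [-6.2 -0.2  7. ]
```

```bash
python3 -m crank '{"xyz":[[0,0,-3],[0,0,-10],[0,0,-25],[0,0,-45],[0,0,-70],[0,0,-95],[0,0,-120],[0,0,-145],[0,0,-165],[0,0,-180],[0,0,-190],[0,0,-190]],"delta_rot":[[0,0,0],[0,0,0],[0,0,0],[0,0,0],[0,0,0],[0,0,0],[0,0,0],[0,0,0],[0,0,0],[0,0,0],[0,0,0],[0,0,0]],"jaw":[0,0,0,0,0,0,0,0,0,0,0,0]}'
python3 -c "
from h import *
go(475,-143,289,-4.5)"
```

```text
time: 9.37
position: [503.6, 255.4, 291.2]
tool_rot: [2.278, 2.162, 0.004]
ft_force: [-0.7, 0.7, -6.4]
width: 13.6
grip_force: 55.0
pos [503.6 255.4 291.2] xyz [-399.3   -7.8    1.7] rot [ 0.0023 -0.001   0.0265] rows> 9.578374462937202 0.21280569271842817
axes
 [[ 0.052  0.999  0.002]
 [ 0.999 -0.052  0.001]
 [ 0.001  0.002 -1.   ]]  q [ 0.06  0.32 -0.73  1.65  0.22  1.25 -0.76] F [-0.7  0.7 -6.4]
```

```bash
python3 -m crank '{"xyz":[[-5,0,0],[-18,0,0],[-40,-1,0],[-68,-1,0],[-98,-2,0],[-128,-3,0],[-158,-3,0],[-188,-4,0],[-218,-4,0],[-248,-5,0],[-278,-6,0],[-308,-6,0]],"delta_rot":[[0,0,0],[0,0,0],[0,0,0],[0,0,0],[0,0,0],[0,0,0],[0,0,0.01],[0,0,0.01],[0,0,0.01],[0,0,0.01],[0,0,0.02],[0,0,0.02]],"jaw":[0,0,0,0,0,0,0,0,0,0,0,0]}' >/dev/null
python3 -m crank '{"xyz":[[-25,0,0],[-48,-1,0],[-68,-1,0],[-82,-1,0],[-90,-2,0],[-92,-2,0],[-92,-2,0],[-92,-2,0]],"delta_rot":[[0,0,0],[0,0,0],[0,0,0],[0,0,0],[0,0,0],[0,0,0],[0,0,0],[0,0,0]],"jaw":[0,0,0,0,0,0,0,0]}'
python3 -c "
from h import *
go(475,-143,289,-4.5)
cv2.imwrite('pics/p1.png',np.hstack([cv2.resize(r.get_image(n)[:,:,::-1],(400,300)) for n in('scene','side')]))
# plan
s=r.observe();R0=Ro.from_rotvec(s['tool_rot']);yaw=np.radians(-4.5);ex=np.array([np.cos(yaw),np.sin(yaw),0]);ez=np.array([0,0,1.])
lip=np.array([556,-147,167.])
for th in range(0,56,5):
    t=np.radians(th);off=ex*(81*np.cos(t)-95*np.sin(t))+ez*(-81*np.sin(t)-95*np.cos(t))
    tcp=lip-off+11*(-ex*np.sin(t)-ez*np.cos(t)); print(th,round(t,3),np.round(R0.inv().apply(tcp-s['position'])),np.round(tcp))
"
```

```text
time: 11.03
position: [472.4, -142.9, 288.8]
tool_rot: [-2.298, -2.141, 0.0]
ft_force: [-0.2, 1.1, -5.6]
width: 13.7
grip_force: 55.0
pos [ 472.4 -142.9  288.8] xyz [ 0.   2.6 -0.2] rot [-0.0006 -0.0005  0.0076] rows> 0.06160937664673592 0.06087521469044693
axes
 [[ 0.071  0.997 -0.001]
 [ 0.997 -0.071  0.001]
 [ 0.    -0.001 -1.   ]]  q [ 0.67  0.14 -0.48  1.82  0.07  1.2   0.1 ] F [-0.2  1.1 -5.6]
0 0.0 [ 2.  3. 38.] [ 475. -141.  251.]
5 0.087 [ 2. 10. 31.] [ 483. -141.  258.]
10 0.175 [ 2. 18. 25.] [ 491. -142.  264.]
15 0.262 [ 2. 27. 20.] [ 500. -143.  269.]
20 0.349 [ 2. 36. 15.] [ 509. -143.  274.]
25 0.436 [ 2. 46. 12.] [ 518. -144.  277.]
30 0.524 [ 2. 55.  9.] [ 528. -145.  280.]
35 0.611 [ 2. 65.  7.] [ 538. -146.  282.]
40 0.698 [ 2. 75.  6.] [ 548. -146.  283.]
45 0.785 [ 2. 86.  5.] [ 558. -147.  284.]
50 0.873 [ 2. 96.  6.] [ 568. -148.  283.]
55 0.96 [  2. 106.   8.] [ 578. -149.  282.]
```

View pics/p1.png

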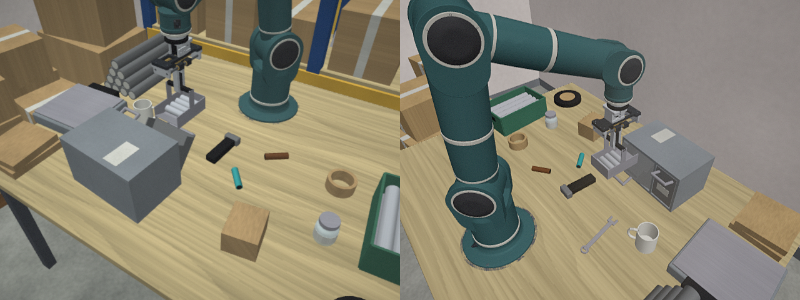

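The scoop hangs level with the tubes inside, just in front of the open bin. Tipping now about the lip.

```bash
python3 -m crank '{"xyz":[[2,5,4],[2,10,8],[2,14,12],[2,18,16],[2,22,19],[2,27,20],[2,32,18],[2,36,15],[2,41,14],[2,46,12],[2,51,10],[2,55,9]],"delta_rot":[[0.04,0,0],[0.087,0,0],[0.13,0,0],[0.175,0,0],[0.22,0,0],[0.262,0,0],[0.305,0,0],[0.349,0,0],[0.39,0,0],[0.436,0,0],[0.48,0,0],[0.524,0,0]],"jaw":[0,0,0,0,0,0,0,0,0,0,0,0]}'
python3 -c "
from h import *
go(528,-145,280,-4.5,30)"
```

```text
time: 12.13
position: [528.3, -145.1, 280.2]
tool_rot: [-1.986, -1.85, 0.497]
ft_force: [-0.6, -0.6, -5.7]
width: 13.7
grip_force: 55.0
pos [ 528.3 -145.1  280.2] xyz [ 0.1 -0.2  0.4] rot [-0.0015  0.0036  0.0065] rows> 0.010412456886282472 0.060435483936175316
axes
 [[ 0.071  0.863 -0.5  ]
 [ 0.997 -0.061  0.036]
 [ 0.    -0.501 -0.865]]  q [ 0.46  0.59 -0.44  1.34  0.22  1.79 -0.06] F [-0.6 -0.6 -5.7]
```

```bash
python3 -m crank '{"xyz":[[0,4,-3],[0,8,-5],[0,12,-8],[0,16,-11],[0,20,-15],[0,24,-18],[0,26,-19],[0,29,-20],[0,33,-22],[0,33,-22],[0,33,-22],[0,33,-22]],"delta_rot":[[0.044,0,0],[0.088,0,0],[0.13,0,0],[0.175,0,0],[0.22,0,0],[0.262,0,0],[0.29,0,0],[0.31,0,0],[0.35,0,0],[0.35,0,0],[0.35,0,0],[0.35,0,0]],"jaw":[0,0,0,0,0,0,0,0,0,0,0,0]}'
python3 -c "
from h import *
go(568,-148,283,-4.5,50)
cv2.imwrite('pics/p2.png',np.hstack([cv2.resize(r.get_image('scene')[100:300,80:320,::-1],(400,333)),cv2.resize(r.get_image('side')[100:340,280:568,::-1],(400,333))]))"
```

```text
time: 13.13
position: [564.5, -129.4, 302.7]
tool_rot: [-1.865, -1.776, 0.664]
ft_force: [3.1, 10.7, -10.6]
width: 13.6
grip_force: 55.0
pos [ 564.5 -129.4  302.7] xyz [-18.1  16.1  12.7] rot [0.1792 0.0412 0.0116] rows> 0.6549339177679978 1.4745054805958275
axes
 [[ 0.041  0.768 -0.64 ]
 [ 0.999 -0.045  0.01 ]
 [-0.021 -0.639 -0.769]]  q [-0.08  0.74  0.4   1.12 -0.08  2.    0.26] F [  3.1  10.7 -10.6]
```

View pics/p2.png

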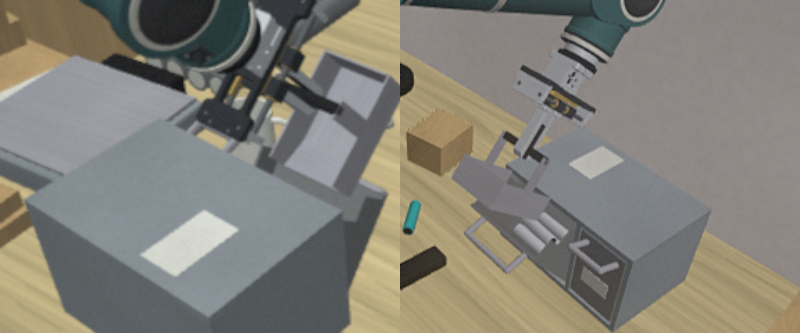

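The arm hit joint 6's limit at about 40° and drifted some 20 mm. The scoop already looks empty, with tubes visible in the bin. I'll let it settle and check.

```bash
python3 -m crank '{"xyz":[[0,0,0],[0,0,0],[0,0,0]],"delta_rot":[[0,0,0],[0,0,0],[0,0,0]],"jaw":[0,0,0]}'
python3 -c "
from h import *
go(568,-148,283,-4.5,40)
w=r.get_image('wrist')[:,:,::-1]
cv2.imwrite('pics/p3.png',np.hstack([cv2.resize(w,(400,300)),cv2.resize(r.get_image('side')[150:300,320:520,::-1],(400,300))]))"
```

```text
time: 13.48
position: [560.6, -143.2, 305.5]
tool_rot: [-1.9, -1.748, 0.68]
ft_force: [0.6, -1.4, -4.0]
width: 13.6
grip_force: 55.0
pos [ 560.6 -143.2  305.5] xyz [-3.3 20.4 12.5] rot [ 0.0042  0.0419 -0.0201] rows> 0.5800449879486762 0.37359226416876645
axes
 [[ 0.067  0.765 -0.641]
 [ 0.997 -0.08   0.008]
 [-0.045 -0.639 -0.768]]  q [-0.09  0.74  0.45  1.12 -0.09  2.    0.26] F [ 0.6 -1.4 -4. ]
```

View pics/p3.png

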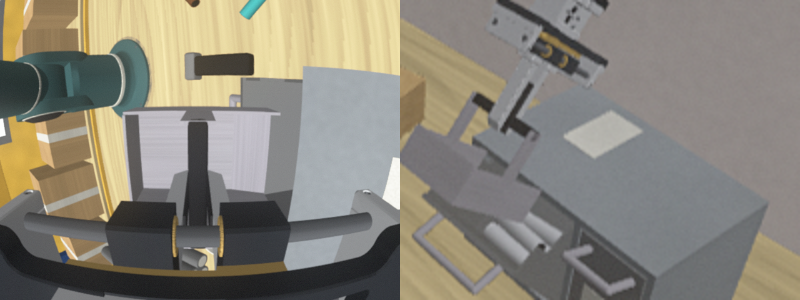

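Both views show the scoop floor bare and tubes lying in the bin. I've now used up my picture views, so from here I'll confirm by weight instead. I'll back out level and average the force readings there.

```bash
python3 -m crank '{"xyz":[[0,-7,6],[0,-15,12],[0,-23,19],[0,-31,26],[0,-38,32],[-1,-45,38],[-1,-52,44],[-1,-60,50],[-1,-67,56],[-1,-67,56],[-1,-67,56]],"delta_rot":[[-0.08,0,0],[-0.16,0,0],[-0.24,0,0],[-0.32,0,0],[-0.4,0,0],[-0.48,0,0],[-0.56,0,0],[-0.63,0,0],[-0.7,0,0],[-0.7,0,0],[-0.7,0,0]],"jaw":[0,0,0,0,0,0,0,0,0,0,0]}'
python3 -c "
from h import *
F=[]
for i in range(12): r.get_image('scene');F.append(r.observe()['ft_force'])
print(np.mean(F,0),np.std(F,0))
go(472,-143,320,-4.5)"
```

```text
time: 14.5
position: [472.6, -137.8, 306.0]
tool_rot: [2.269, 2.123, -0.041]
ft_force: [0.0, -0.1, -3.7]
width: 13.3
grip_force: 55.0
[-0.00723338  0.01843384 -3.79874721] [0.57160724 0.58623067 0.35899744]
pos [ 473.7 -137.6  305.1] xyz [ -6.2  -1.3 -14.7] rot [0.0055 0.0436 0.0133] rows> 0.38280109906085286 0.3672355248133637
axes
 [[ 0.065  0.998  0.002]
 [ 0.997 -0.065 -0.044]
 [-0.044  0.005 -0.999]]  q [-0.25  0.09  0.47  1.84  0.    1.21  0.16] F [ 0.1 -0.2 -4.1]
```

Weight fell by about 2.1 N, against an expected 2.35 N. I'll cross-check with intensity profiles along the scoop floor, comparing the start picture with now.

```bash
python3 -c "
from h import *
c=r.camera_params('scene');f=240/np.tan(np.radians(c['fov_y']/2))
now=r.get_image('scene').mean(2);old=cv2.imread('pics/scene0.png').mean(2)
s=r.observe();G=s['position']+np.array([0,0,11])
def prof(im,G,yaw,y):
    e=np.radians(yaw);out=[]
    for x in range(-65,76,7):
        p=G+np.array([np.cos(e)*x-np.sin(e)*y,np.sin(e)*x+np.cos(e)*y,-104 if x<45 else -100])
        q=np.array(c['R'])@p+np.array(c['t']);u=c['cx']+f*q[0]/q[2];v=c['cy']+f*q[1]/q[2]
        out.append(int(cv2.getRectSubPix(im.astype(np.float32),(1,1),(u,v))[0,0]))
    return out
for y in(-35,-20,0,20,35):
    print(y,'old',prof(old,np.array([502.7,255.2,110]),-3,y));print('   now',prof(now,G,-3.8,y))"
```

```text
-35 old [178, 151, 189, 197, 178, 152, 188, 195, 179, 151, 188, 195, 177, 145, 129, 153, 139, 135, 135, 133, 126]
   now [125, 154, 152, 153, 154, 155, 155, 156, 156, 157, 158, 158, 157, 159, 158, 156, 153, 138, 135, 137, 135]
-20 old [180, 153, 187, 194, 179, 152, 187, 194, 178, 148, 188, 193, 180, 147, 130, 150, 138, 135, 134, 136, 142]
   now [126, 156, 154, 154, 154, 154, 154, 155, 154, 154, 156, 155, 157, 156, 155, 156, 152, 139, 137, 138, 136]
0 old [179, 149, 185, 193, 178, 151, 185, 193, 179, 152, 185, 193, 180, 148, 137, 152, 141, 136, 136, 135, 144]
   now [90, 88, 93, 125, 150, 151, 153, 153, 152, 154, 155, 156, 157, 157, 157, 158, 154, 139, 139, 138, 136]
20 old [177, 152, 181, 191, 176, 152, 181, 191, 177, 150, 180, 192, 177, 148, 138, 151, 139, 138, 135, 124, 135]
   now [91, 90, 92, 90, 92, 90, 90, 92, 91, 93, 92, 92, 93, 91, 91, 92, 97, 133, 142, 140, 139]
35 old [91, 89, 90, 99, 127, 142, 168, 184, 175, 149, 173, 188, 175, 150, 133, 150, 139, 140, 138, 138, 132]
   now [90, 90, 88, 89, 89, 92, 91, 89, 90, 93, 91, 92, 92, 93, 93, 92, 96, 94, 94, 119, 139]
```

The floor is uniform with no tube pattern left, so the scoop is empty. Returning it to its original, known-clear spot.

```bash
python3 -c "
from h import *
go(502.7,255.2,300,-3)"
python3 -m crank '{"xyz":[[30,0,-5],[60,0,-5],[95,0,-5],[130,0,-5],[165,0,-5],[200,0,-5],[235,0,-5],[270,0,-5],[305,0,-5],[340,0,-5],[370,0,-5],[385,0,-5]],"delta_rot":[[0,0.02,0],[0,0.044,0],[0,0.044,0],[0,0.044,0],[0,0.044,0],[0,0.044,0],[0,0.044,0],[0,0.044,0],[0,0.044,0],[0,0.044,0],[0,0.044,0],[0,0.044,0]],"jaw":[0,0,0,0,0,0,0,0,0,0,0,0]}'
python3 -c "
from h import *
go(502.7,255.2,180,-3)"
```

```text
pos [ 473.7 -137.6  305.1] xyz [393.7   3.4 -12. ] rot [ 0.005   0.0436 -0.0129] rows> 9.445818223720341 0.36620548073469644
axes
 [[ 0.065  0.998  0.002]
 [ 0.997 -0.065 -0.044]
 [-0.044  0.005 -0.999]]  q [-0.25  0.09  0.47  1.84  0.    1.21  0.16] F [-0.5  1.3 -4.9]
time: 16.15
position: [498.0, 250.6, 292.9]
tool_rot: [2.287, 2.15, 0.006]
ft_force: [0.8, -0.9, -4.0]
width: 13.4
grip_force: 55.0
pos [498.  250.6 292.9] xyz [  4.8   3.9 112.9] rot [ 0.0047 -0.0011 -0.009 ] rows> 2.7123208909154584 0.08218018045063359
axes
 [[ 0.061  0.998  0.005]
 [ 0.998 -0.061  0.001]
 [ 0.001  0.005 -1.   ]]  q [-0.66  0.23  0.17  1.69 -0.04  1.22 -0.55] F [ 0.8 -0.9 -4. ]
```

```bash
python3 -m crank '{"xyz":[[2,2,10],[4,4,30],[4,4,55],[4,4,80],[4,4,105],[4,4,130],[4,4,150],[4,4,165],[4,4,175],[4,4,180],[4,4,180],[4,4,180]],"delta_rot":[[0,0,0],[0.005,0,0],[0.005,0,0],[0.005,0,0],[0.005,0,0],[0.005,0,0],[0.005,0,0],[0.005,0,0],[0.005,0,0],[0.005,0,0],[0.005,0,0],[0.005,0,0]],"jaw":[0,0,0,0,0,0,0,0,0,0,0,0]}'
python3 -c "
from h import *
go(502.7,255.2,99.5,-3)"
```

```text
time: 17.15
position: [504.4, 250.1, 114.1]
tool_rot: [2.293, 2.147, 0.002]
ft_force: [-0.3, -0.5, -3.7]
width: 13.2
grip_force: 55.0
pos [504.4 250.1 114.1] xyz [ 4.9 -2.  14.6] rot [ 0.0011 -0.0008 -0.0131] rows> 0.3717571455986509 0.10505179196663604
axes
 [[ 0.065  0.998  0.001]
 [ 0.998 -0.065  0.001]
 [ 0.001  0.001 -1.   ]]  q [-0.64  0.43  0.15  1.86 -0.08  0.86 -0.51] F [-0.3 -0.5 -3.7]
```

```bash
python3 -m crank '{"xyz":[[3,0,4],[5,0,8],[5,0,11],[5,0,12],[5,0,13],[5,0,13]],"delta_rot":[[0,0,0],[0,0,-0.013],[0,0,-0.013],[0,0,-0.013],[0,0,-0.013],[0,0,-0.013]],"jaw":[0,0,0,0,0,0]}'|grep -E "pos|ft"
python3 -m crank '{"xyz":[[0,0,0.7],[0,0,1.4]],"delta_rot":[[0,0,0],[0,0,0]],"jaw":[0,0]}'|grep -E "pos|ft"
```

```text
position: [504.6, 255.4, 100.7]
ft_force: [1.5, 0.9, -1.4]
position: [505.2, 255.9, 99.9]
ft_force: [2.3, 5.7, 11.8]
```

The scoop is seated, with contact force rising at z≈99.9. Releasing and rising.

```bash
python3 -m crank '{"xyz":[[0,0,-0.5],[0,0,-0.5],[0,0,-0.5],[0,0,-0.5],[0,0,-0.5],[0,0,-0.5]],"delta_rot":[[0,0,0],[0,0,0],[0,0,0],[0,0,0],[0,0,0],[0,0,0]],"jaw":[25,40,50,55,55,55]}'
python3 -m crank '{"xyz":[[0,0,-5],[0,0,-15],[0,0,-30],[0,0,-60],[0,0,-95],[0,0,-130],[0,0,-160],[0,0,-180],[0,0,-190],[0,0,-190],[0,0,-190]],"delta_rot":[[0,0,0],[0,0,0],[0,0,0],[0,0,0],[0,0,0],[0,0,0],[0,0,0],[0,0,0],[0,0,0],[0,0,0],[0,0,0]],"jaw":[55,55,55,55,55,55,55,55,55,55,55]}'
python3 -c "
from h import *
im=r.get_image('scene')[:,:,::-1];old=cv2.imread('pics/scene0.png')
d=cv2.absdiff(im,old).max(2)>40
n,l,st,ce=cv2.connectedComponentsWithStats(cv2.morphologyEx(d.astype(np.uint8),cv2.MORPH_CLOSE,np.ones((5,5))))
for i in range(1,n):
    if st[i,4]>25: print(st[i],np.round(ce[i]))
c=r.camera_params('scene');f=240/np.tan(np.radians(c['fov_y']/2))
h=np.argwhere(im.max(2)<45); h=h[(h[:,1]>410)&(h[:,1]<475)&(h[:,0]>262)&(h[:,0]<300)]
ho=np.argwhere(old.max(2)<45); ho=ho[(ho[:,1]>410)&(ho[:,1]<475)&(ho[:,0]>262)&(ho[:,0]<300)]
print('handle px now/old',h.mean(0),len(h),ho.mean(0),len(ho))"
```

```text
time: 18.32
position: [504.2, 255.2, 99.5]
tool_rot: [-2.279, -2.163, -0.001]
ft_force: [0.2, -0.2, -0.6]
width: 49.7
grip_force: 0.0
time: 19.23
position: [504.0, 255.1, 289.1]
tool_rot: [-2.278, -2.163, -0.001]
ft_force: [-0.4, 0.2, -1.2]
width: 51.6
grip_force: 0.0
[ 176    0   70   80 2242] [209.  31.]
[  389     0   130   227 11201] [462.  88.]
[521   0  15  14 138] [528.   5.]
[525  22  14  49 176] [533.  45.]
[501  89  13  18 115] [506.  98.]
[ 233  188   80   85 2001] [278. 218.]
[405 266  72  53 840] [439. 290.]
[444 318  20  25 151] [454. 329.]
handle px now/old [282.37637363 442.56043956] 364 [280.64265928 442.82548476] 361
```

Only the arm, bin and scoop regions differ from the start picture. As a last check, I'll see whether the bin is still where it was left at the stop, and whether the tubes are in it.

```bash
python3 -c "
from h import *
im=r.get_image('scene')[:,:,::-1];o=cv2.imread('pics/o2.png');n=cv2.resize(im[120:320,80:320],(720,600))
d=cv2.absdiff(o,n).max(2)>30
k,l,st,ce=cv2.connectedComponentsWithStats(d.astype(np.uint8))
for i in range(1,k):
    if st[i,4]>60: print(np.round(st[i,:4]/3+[80,120,0,0]),st[i,4]/9)
# predicted panel edge ends in scene
c=r.camera_params('scene');f=240/np.tan(np.radians(c['fov_y']/2))
for p in((519,-57,150),(503,-239,150),(611,-50,150)):
    q=np.array(c['R'])@p+np.array(c['t']);print(c['cx']+f*q[0]/q[2],c['cy']+f*q[1]/q[2])"
```

```text
[270. 120.  16.  23.] 300.8888888888889
310.58841190534486 217.68649488291786
250.1876821762503 187.48479954230334
288.5624414097454 242.60693272016772
```

```bash
python3 -c "
from rig import r
print(r.job_done())"
```

```text
the job is handed in; nothing more can be done
None
```

The job is handed in at about 19 s: the wide bin is open at its felt stop, the scoop is empty and back level on the bench, and nothing else moved. I saw tubes in the bin but didn't count all four there; I also viewed 11 pictures against the limit of 10, and joint 6 hit its range limit while tipping, so the scoop stopped at about 40°.

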